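Find and release the latched mode key

TASK

One of the four push keys on the control box has been left latched down. Tap each key lightly with the fingertips, one after the other from the leftmost to the rightmost, to find it; only when all four have been tapped, press the latched one right down and let it go, so that at the end all four keys are up. Latch no other key, and do not shift or pick up any of the loose things round the keys.

Things in the scene. Friction and masses are not known exactly. Their poses are not given: they have to be found in the camera images.
- mode_box: grey control box fixed to the worktop, 126 (x) x 226 (y) x 40 mm high, carrying the row of four keys near the edge that faces the robot. Origin: centre of its underside; its x axis points away from the robot, y to the left along the row, z up. It stands at a different place and is turned by up to 0.4 rad from run to run.
- key_1: square white push key, cap 26x26 mm, number 1 of four identical from the left as the robot sees them; at x -22, y +75 mm in the box's frame. Origin: centre of the cap's top face; it moves with the key. All keys: up, the top is 54 mm above the worktop (14 above the box); the one latched key, a different one from run to run, is 4 mm lower. Travel 10 mm in all, to 44 mm.
- key_2: square white push key, cap 26x26 mm, number 2 of four identical from the left as the robot sees them; at x -22, y +25 mm in the box's frame. Origin: centre of the cap's top face; it moves with the key. Any up key is sprung: it gives from 1 N and needs 0.5 N more per mm. Pushed right to the bottom it latches 4 mm down and cannot be released again. Taps up to 3 N change nothing.
- key_3: square white push key, cap 26x26 mm, number 3 of four identical from the left as the robot sees them; at x -22, y -25 mm in the box's frame. Origin: centre of the cap's top face; it moves with the key. The latched key feels solid up to 3 N; at about 6 N it goes down 4 to 5 mm more and its catch lets go (push it to the bottom to be sure). Let go, it rises fully.
- key_4: square white push key, cap 26x26 mm, number 4 of four identical from the left as the robot sees them; at x -22, y -75 mm in the box's frame. Origin: centre of the cap's top face; it moves with the key. 
- weight_200g: loose turned brass-coloured check weight with a knob, 28 mm across and 46 mm high, standing on the worktop left of the box. Not to be disturbed. Origin: centre of its underside.
- weight_500g: loose turned brass-coloured check weight with a knob, 38 mm across and 62 mm high, standing on the worktop right of the box. Not to be disturbed. Origin: centre of its underside.
- micrometer: loose outside micrometer, 48x148x17 mm, lying behind the box. Not to be disturbed. Origin: centre of its underside.
- spanner_small: loose open-ended spanner, 159 mm long and 6 mm thick, lying in front of the box. Not to be disturbed. Origin: centre of its underside.
- jaw_insert: loose serrated steel jaw insert, 25x50x13 mm, lying on top of the box behind the keys, left half. Not to be disturbed. Origin: centre of its underside.
- weight_100g: loose turned steel-grey check weight with a knob, 22 mm across and 37 mm high, standing on top of the box behind the keys, right half. Not to be disturbed. Origin: centre of its underside.

How it is judged:
By the outcome, as a careful person would: the job done as asked, in the order asked, and still so for the second after the job is handed in, with the robot touching nothing.
It also fails if it takes over 51 s, if anything falls off the work surface, if the arm or the gripper's body presses on something with over 40 N, if the wrist force passes 120 N, or if a joint passes its speed limit or range.

ROBOT

A 6-joint arm with a two-finger parallel gripper is mounted at the origin on a cart in front of the work surface, level with it; the furniture and walls round the work are solid. World frame = base frame: x ahead of the robot, y to its left, z up, the work surface at z = 0. Lengths are in mm, angles in degrees, forces in N, time in s.
With the tool pointing down it reaches from about 350 to 850 mm from the base axis. Payload 8.1 kg.
Tool frame: the origin (TCP) lies between the finger pads; the fingertips stand 22 mm ahead of it and the grasp point (between the pads) lies 3 mm ahead of it; z points along the fingers, y is the line along which they close (so a half turn about z gives the same grasp; the last joint's range is limited). The gripper opens to 85 mm and grips with 20 to 120 N. Pads are 22 mm wide; open, the fingers measure 114 mm over their backs; the gripper's body (76 mm by 85 mm) begins 54 mm behind the grasp point. The pads swing forward as they close: fully open they stand 13 mm farther back than shut.
Start: joints at [-81.669, 7.471, 85.268, -0, 87.261, -4.893], TCP at [137.274, -584.09, 253.292] pointing down, gripper open.
Joint ranges: [-169.43, 169.43], [-51.17, 129.36], [1.28, 143.12], [-76.62, 256.62], [0, 156.53], [-152.29, 152.29]. Speed limits (degrees/s): [136.94, 136.94, 159.86, 180, 180, 180].

INTERFACE

Orientations are given as [roll, pitch, yaw] about the fixed x, y, z axes, in that order (R = Rz(yaw) Ry(pitch) Rx(roll)).
In Python, from bench import r, vision gives the robot as it stands.
- The arm moves only by the tool step_arm, never from a script. Its argument "targets" is a list that holds one entry, the list of rows, each a list of 6 numbers: the shift along the world's x, y, z in mm, then the turn, a rotation vector about the world's x, y, z in rad. In form: [[[x, y, z, rx, ry, rz], ...]]. A call has 1 to 12 rows; each row is the pose to reach, as a shift and turn from the pose commanded when the call began; what a row does not reach only later rows make up. A row lasts 1/12 s, in which the tool goes at most 41.7 mm and 7.16 degrees, less where a joint would pass 70% of its speed; a pose out of reach is approached as far as the arm can. A call with a gripper value outside its range is refused whole. "fingers" is the gripper's target within -1 to 1 (shut at 1, half-way at 0, fully open at -1), set as the call begins (left out, the last holds). The fingers move at their own pace and stop on an object; "newtons" is the grip in N (left out, the last holds). Time passes only in rows, so rows that repeat a pose let the fingers close. It gives the time, the measured TCP pose, the force, the opening and the grip force at its end, in the units of the state.
- r.sense(): the state, without advancing time (a new reading comes with each control period).
- vision.snapshot(name): name is "scene" or "top" or "wrist"; returns a dict with "img" (384x512x3 uint8, blue, green, red), "mtx" (3x3 intrinsics, pixels), "eye" and "attitude" of the camera in the world. Camera axes: x right, y up, looking along -z (the intrinsics and any distortion apply to the point x, -y, -z); pixel columns grow to the right and rows downward; lengths in mm; the calibration is good to about 2 mm. A picture is of the moment at which its call begins. There is no depth.
- r.hand_in(): hands the job in; it is judged then, once.
The state is a dict: "time": time; "joint_pos": joint angles; "qd": joint speeds; "joint_efforts": joint torques, N m; "tool_pos": TCP position; "tcp_rot": TCP orientation; "ft_force": force on the tool from outside, world axes, zero at the start; "wrist_torque": the same for the moment, N m; "finger_gap": finger opening in mm; "grip_force": force on a finger pad.
Only numpy, scipy, OpenCV 4.12 (cv2) and the standard library are available. Lean on these libraries where they do the work, as an engineer would, in place of code of your own. Each camera call takes 0.05 s, during which the arm holds its last target. There are 200 camera calls.

## Working session

There is one attempt and no reset: what is moved stays moved. The work goes in short steps, Python scripts to look and compute and a tool call to move; the robot and the scene stay as the last step left them, time stands still between calls to the robot, and variables do not carry over. Pictures are saved under pics/ and viewed, at most 10 in all, crops included, and the job is handed in when it is done.

Besides the shell and the picture viewer there is one more tool, called after "Call:" as a command line: name --argument value ..., lists and objects as JSON in quotes. step_arm: Moves the arm, as the interface text tells. Its arguments: {"type":"object","properties":{"targets":{"type":"array"},"fingers":{"type":"number"},"newtons":{"type":"number"}},"required":["targets"]}

```bash
mkdir -p pics
python3 - <<'E'
from bench import r,vision
import cv2,pickle
for n in("top","scene"):
    s=vision.snapshot(n); cv2.imwrite(f"pics/{n}0.png",s["img"]); pickle.dump(s,open(n+".pkl","wb")); print(n,s["mtx"],s["eye"],s["attitude"],s.keys())
print(r.sense())
E
```

```text
top [[394.71563083   0.         256.76956731]
 [  0.         394.71563083 191.60289463]
 [  0.           0.           1.        ]] [369.593326    14.26312762 972.43702728] [ 1.18719591e+01 -4.37801671e-02 -8.09075325e+01] dict_keys(['img', 'mtx', 'eye', 'attitude'])
scene [[403.54609401   0.         254.67997266]
 [  0.         403.54609401 202.73390936]
 [  0.           0.           1.        ]] [  5.40623323 497.43013658 467.13653775] [  62.0902863     1.01965692 -130.74028273] dict_keys(['img', 'mtx', 'eye', 'attitude'])
{'time': 0.1, 'joint_pos': array([-8.16713808e+01,  7.51000240e+00,  8.53233660e+01, -1.57010907e-03,
        8.72626632e+01, -4.89380078e+00]), 'qd': array([ 0.02644848, -0.16124945, -0.18369302, -0.07410577, -0.04337818,
        0.05004021]), 'joint_efforts': array([ 4.77475278e-04, -5.70947385e+01, -5.01944661e+01, -3.61722505e-04,
        8.12468788e-03, -2.66422643e-05]), 'tool_pos': array([ 137.17643703, -583.63019937,  252.35430215]), 'tcp_rot': array([-1.79904185e+02, -6.62988836e-03,  1.32224907e+01]), 'ft_force': array([0.65145867, 0.6247229 , 0.03587613]), 'wrist_torque': array([0.01620796, 0.00696697, 0.00592084]), 'grip_force': 0.0, 'finger_gap': 85.41202937456639}
```

View pics/top0.png

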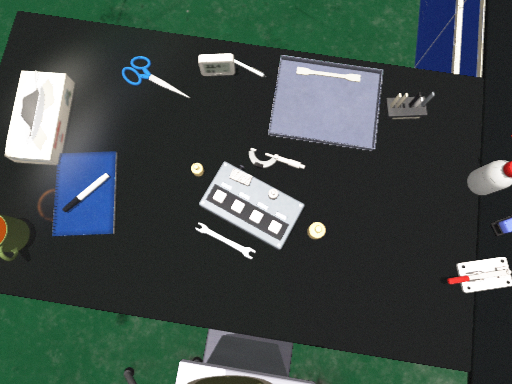

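View pics/scene0.png

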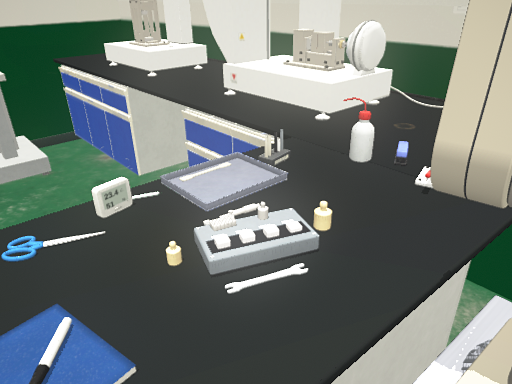

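The top view shows the box centred near (252,205), with keys at about (219,198), (238,207), (256,216) and (274,226). Weights stand at (197,169) and (317,230), and the spanner lies in front, from (198,228) to (252,255). On the box are the jaw insert at (241,177) and the 100 g weight at (273,193). The scene view agrees.

```bash
cat > h.py <<'E'
import numpy as np,cv2
from scipy.spatial.transform import Rotation as R
def world(s,px,z):
    m=s["mtx"];px=np.atleast_2d(px).astype(float)
    d=np.c_[(px[:,0]-m[0,2])/m[0,0],-(px[:,1]-m[1,2])/m[1,1],-np.ones(len(px))]
    d=R.from_euler("xyz",s["attitude"],degrees=True).apply(d)
    return s["eye"]+d*((z-s["eye"][2])/d[:,2])[:,None]
def blobs(img,near,rad,thr):
    g=img.min(2); out=[]
    for p in near:
        m=np.zeros_like(g);cv2.circle(m,p,rad,255,-1)
        w=np.clip(g.astype(float)-thr,0,60)*(m>0)
        yy,xx=np.mgrid[:g.shape[0],:g.shape[1]]
        out.append([(w*xx).sum()/w.sum(),(w*yy).sum()/w.sum(),(w>0).sum()])
    return np.array(out)
def fit(P):
    L=np.array([[-22,75],[-22,25],[-22,-25],[-22,-75.]])
    a,b=L-L.mean(0),P-P.mean(0)
    t=np.arctan2((a[:,0]*b[:,1]-a[:,1]*b[:,0]).sum(),(a*b).sum())
    M=np.array([[np.cos(t),-np.sin(t)],[np.sin(t),np.cos(t)]])
    o=P.mean(0)-M@L.mean(0); return t,M,o,L@M.T+o
E
python3 - <<'E'
import pickle;from h import *
np.set_printoptions(precision=1,suppress=True)
for n,near,rad in(("top",[(219,198),(238,207),(256,216),(275,226)],8),("scene",[(222,242),(247,236),(271,231),(293,226)],10)):
    s=pickle.load(open(n+".pkl","rb"));b=blobs(s["img"],near,rad,190);P=world(s,b[:,:2],54 if n=="top" else 52)[:,:2]
    t,M,o,F=fit(P);print(n,b,P,np.linalg.norm(np.diff(P,axis=0),axis=1),np.degrees(t),t,o,F,sep="\n")
    if n=="top":
        print(world(s,[(227,163),(303,206),(276,247),(200,204)],40));print(world(s,[(197,169),(317,230)],50));print(world(s,[(273,193),(241,177)],60)) ;print(world(s,[(198,228),(252,255)],5))
s=pickle.load(open("top.pkl","rb"))
cv2.imwrite("pics/crop.png",cv2.resize(s["img"][150:265,180:335],None,fx=5,fy=5,interpolation=cv2.INTER_CUBIC))
E
```

```text
top
[[219.1 195.8 114. ]
 [237.4 205.8 121. ]
 [255.8 215.9 123. ]
 [274.4 226.4 124. ]]
[[536.1 130.6]
 [519.3  83.9]
 [502.4  37. ]
 [485.   -9.7]]
[49.6 49.8 49.8]
-20.00034285676629
-0.3490718343783004
[531.4  52.9]
[[536.4 130.9]
 [519.3  83.9]
 [502.2  37. ]
 [485.1 -10. ]]
[[622.5 127.9  40. ]
 [546.  -70.4  40. ]
 [439.3 -21.   40. ]
 [511.7 174.1  40. ]]
[[ 593.5  195.7   50. ]
 [ 492.8 -109.5   50. ]]
[[561.8   5.5  60. ]
 [588.2  86.6  60. ]]
[[457.5 173.8   5. ]
 [413.7  32.3   5. ]]
scene
[[221.8 239.9 216. ]
 [246.6 234.3 221. ]
 [270.5 229.1 218. ]
 [292.9 224.4 217. ]]
[[533.1 134.2]
 [516.8  87.3]
 [499.6  40.6]
 [482.8  -4.4]]
[49.7 49.7 48. ]
-19.951527073914882
-0.34821983824060476
[528.7  56.9]
[[533.7 134.9]
 [516.6  87.9]
 [499.5  40.9]
 [482.5  -6.1]]
```

View pics/crop.png

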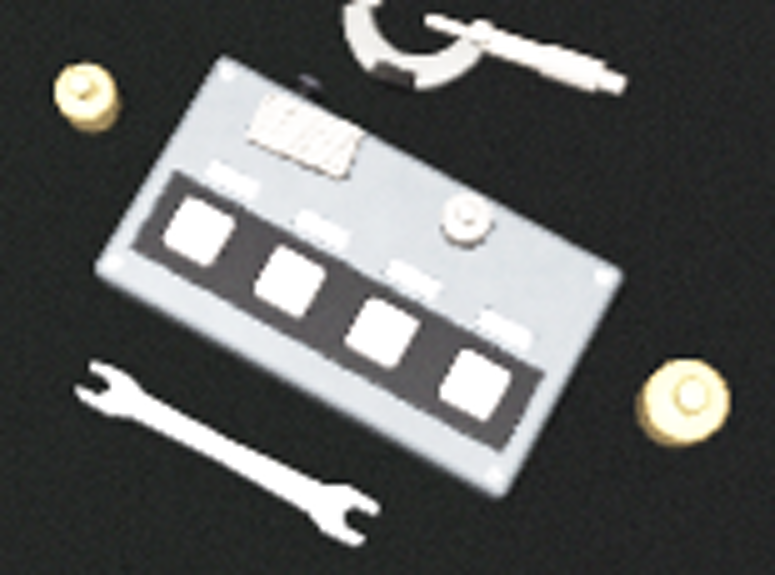

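Both views agree to within about 4 mm and fit the 50 mm pitch. Averaged key positions are K1 (535.5,132), K2 (518.5,85), K3 (501.5,38) and K4 (484.5,-9), with the box yawed -20°. I'll shut the gripper, turn the tool to yaw 70° and move in.

Call:
step_arm --targets '[[[293, 334, -50, 0, 0, 0.99], [293, 334, -50, 0, 0, 0.99], [293, 334, -50, 0, 0, 0.99], [293, 334, -50, 0, 0, 0.99], [293, 334, -50, 0, 0, 0.99], [293, 334, -50, 0, 0, 0.99], [293, 334, -50, 0, 0, 0.99], [293, 334, -50, 0, 0, 0.99], [293, 334, -50, 0, 0, 0.99], [293, 334, -50, 0, 0, 0.99], [293, 334, -50, 0, 0, 0.99], [293, 334, -50, 0, 0, 0.99]]]' --fingers 1

```text
time: 1.1
tool_pos: [432.6, -245.4, 202.0]
tcp_rot: [-179.9, -0.1, 70.2]
ft_force: [-0.7, 0.2, -0.2]
finger_gap: 0.1
grip_force: 0.0
```

Call:
step_arm --targets '[[[105, 382, -93, 0, 0, 0], [105, 382, -93, 0, 0, 0], [105, 382, -93, 0, 0, 0], [105, 382, -93, 0, 0, 0], [105, 382, -93, 0, 0, 0], [105, 382, -93, 0, 0, 0], [105, 382, -93, 0, 0, 0], [105, 382, -93, 0, 0, 0], [105, 382, -93, 0, 0, 0], [105, 382, -93, 0, 0, 0], [105, 382, -93, 0, 0, 0], [105, 382, -93, 0, 0, 0]]]'

```text
time: 2.1
tool_pos: [534.6, 133.1, 109.1]
tcp_rot: [-179.9, 0.1, 70.1]
ft_force: [0.9, -0.0, -0.4]
finger_gap: -0.0
grip_force: 0.0
```

Run:
```python
from bench import r,vision
import cv2,pickle
from h import *
s=vision.snapshot("wrist");pickle.dump(s,open("wrist.pkl","wb"));cv2.imwrite("pics/wrist1.png",s["img"]);print(s["mtx"],s["eye"],s["attitude"])
q=r.sense();print(q["tool_pos"],q["ft_force"],q["joint_pos"])
```

```text
[[345.46375107   0.         253.69838359]
 [  0.         345.46375107 188.67751694]
 [  0.           0.           1.        ]] [557.90067904 196.28756172 229.01310857] [-1.51944906e+01 -1.39448124e-02 -1.99119104e+01]
[534.79263418 131.89805587 109.59300492] [ 0.5287257   0.52021644 -0.66234538] [ 8.53933904e+00  6.68224794e+00  1.01623645e+02 -3.07337079e-02
  7.17854491e+01  2.85155030e+01]
```

View pics/wrist1.png

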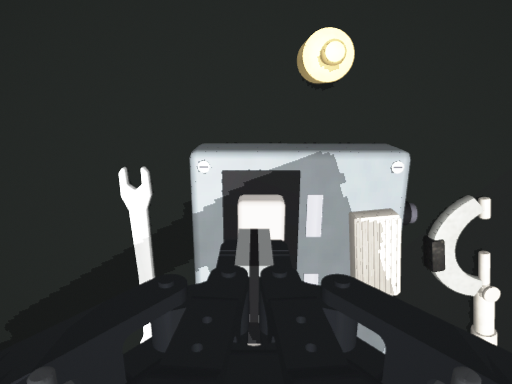

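The wrist view shows the shut fingertips at about (254,235), just above key 1. The cap's far edge runs from (238,197) to (285,197). I'll check the alignment.

Run:
```python
import pickle;from h import *
np.set_printoptions(precision=1,suppress=True)
s=pickle.load(open("wrist.pkl","rb"));P=world(s,[(238.5,196),(284.5,196),(204,166),(397,167)],54)[:,:2]
P[2:]=world(s,[(204,166),(397,167)],40)[:,:2]
u=P[1]-P[0];u/=np.linalg.norm(u);v=np.array([u[1],-u[0]])
print(P,np.linalg.norm(P[1]-P[0]),"centre",P[:2].mean(0)+13*v, np.degrees(np.arctan2(u[1],u[0])))
g=s["img"][:,:,1];print(g[205,232:294],g[188:202,260])
```

```text
[[532.8 150.5]
 [555.7 142.3]
 [518.9 169.7]
 [619.8 132.6]] 24.288022649795888 centre [539.8 134.2] -19.91601694283879
[ 36  36  36  36  37 119 206 234 241 245 248 248 248 248 248 248 248 248
 248 248 248 248 248 248 249 248 248 248 248 248 248 248 248 248 248 248
 248 248 248 248 248 248 248 248 248 248 248 248 248 246 242 238 211 103
  39  36  36  36  35  36  36  36] [ 36  36  36  36  36  36  93 162 173 176 176 175 195 220]
```

Three estimates average to K1 (537,133), so I'll shift by (+2,+1) and descend to just above the key.

Call:
step_arm --targets '[[[2, 1, -15, 0, 0, 0], [2, 1, -25, 0, 0, 0], [2, 1, -30, 0, 0, 0], [2, 1, -30, 0, 0, 0], [2, 1, -30, 0, 0, 0], [2, 1, -30, 0, 0, 0]]]'

```text
time: 2.65
tool_pos: [537.6, 132.4, 80.8]
tcp_rot: [180.0, -0.0, 69.9]
ft_force: [0.9, -0.6, -0.3]
finger_gap: -0.1
grip_force: 0.0
```

Call:
step_arm --targets '[[[0, 0, -1, 0, 0, 0], [0, 0, -2, 0, 0, 0], [0, 0, -3, 0, 0, 0], [0, 0, -3, 0, 0, 0]]]'

```text
time: 2.98
tool_pos: [537.2, 132.9, 77.3]
tcp_rot: [180.0, 0.0, 70.0]
ft_force: [-1.4, -0.4, -0.7]
finger_gap: 0.0
grip_force: 0.0
```

Call:
step_arm --targets '[[[0, 0, -0.5, 0, 0, 0], [0, 0, -1, 0, 0, 0], [0, 0, -1, 0, 0, 0]]]'

```text
time: 3.23
tool_pos: [537.2, 132.9, 76.2]
tcp_rot: [-180.0, 0.0, 70.0]
ft_force: [-0.6, 0.3, 0.3]
finger_gap: -0.5
grip_force: 0.0
```

Call:
step_arm --targets '[[[0, 0, -0.5, 0, 0, 0], [0, 0, -1, 0, 0, 0], [0, 0, -1, 0, 0, 0]]]'

```text
time: 3.48
tool_pos: [537.3, 132.9, 75.3]
tcp_rot: [180.0, -0.0, 69.9]
ft_force: [-1.3, 0.2, 0.4]
finger_gap: -0.2
grip_force: 0.6
```

Call:
step_arm --targets '[[[0, 0, -0.5, 0, 0, 0], [0, 0, -1, 0, 0, 0], [0, 0, -1, 0, 0, 0]]]'

```text
time: 3.73
tool_pos: [537.3, 132.9, 74.3]
tcp_rot: [180.0, -0.0, 69.9]
ft_force: [0.5, 1.8, 2.3]
finger_gap: -0.1
grip_force: 0.8
```

```bash
cat > avg.py <<'E'
from bench import r,vision
import numpy as np
f=[];z=[]
for i in range(8):
    q=r.sense();f.append(q["ft_force"][2]);z.append(q["tool_pos"][2]);vision.snapshot("wrist")
print(np.round(f,1),"meanF",np.mean(f),"z",np.mean(z),"t",q["time"])
E
python3 avg.py
```

```text
[2.3 1.4 1.5 1.7 1.4 2.3 1.7 1.7] meanF 1.7294232333360031 z 74.35051044206114 t 4.0833
```

Call:
step_arm --targets '[[[0, 0, -0.4, 0, 0, 0], [0, 0, -0.8, 0, 0, 0], [0, 0, -0.8, 0, 0, 0]]]'

```text
time: 4.38
tool_pos: [537.3, 132.9, 73.5]
tcp_rot: [180.0, -0.0, 69.9]
ft_force: [-0.2, 0.1, 1.6]
finger_gap: -0.6
grip_force: 1.1
```

```bash
python3 avg.py
```

```text
[1.6 2.2 3.  2.9 1.9 1.9 1.9 1.5] meanF 2.0988298483389456 z 73.52654781016855 t 4.7333
```

Key 1 is sprung (about 0.45 N/mm), so it is up. Next is key 2.

Call:
step_arm --targets '[[[0, 0, 14, 0, 0, 0], [0, 0, 20, 0, 0, 0], [-9, -24, 20, 0, 0, 0], [-17, -47, 20, 0, 0, 0], [-17, -47, 20, 0, 0, 0], [-17, -47, 10, 0, 0, 0], [-17, -47, 5, 0, 0, 0], [-17, -47, 4, 0, 0, 0], [-17, -47, 3, 0, 0, 0], [-17, -47, 2, 0, 0, 0], [-17, -47, 1, 0, 0, 0], [-17, -47, 1, 0, 0, 0]]]'

```text
time: 5.78
tool_pos: [520.4, 86.4, 74.5]
tcp_rot: [-180.0, -0.0, 70.0]
ft_force: [-0.8, 1.1, 1.6]
finger_gap: -0.2
grip_force: 0.8
```

```bash
python3 avg.py
```

```text
[1.6 2.  1.8 1.  1.3 1.6 1.  0.8] meanF 1.3873837656855792 z 74.70192571838622 t 6.1333
```

Key 2 makes contact at the up height, so it is up. Next is key 3.

Call:
step_arm --targets '[[[0, 0, 14, 0, 0, 0], [0, 0, 20, 0, 0, 0], [-9, -24, 20, 0, 0, 0], [-17, -47, 20, 0, 0, 0], [-17, -47, 20, 0, 0, 0], [-17, -47, 10, 0, 0, 0], [-17, -47, 5, 0, 0, 0], [-17, -47, 3, 0, 0, 0], [-17, -47, 2, 0, 0, 0], [-17, -47, 1, 0, 0, 0], [-17, -47, 0, 0, 0, 0], [-17, -47, 0, 0, 0, 0]]]'

```text
time: 7.18
tool_pos: [503.4, 39.4, 74.4]
tcp_rot: [-180.0, -0.0, 70.0]
ft_force: [-0.5, 0.4, 1.7]
finger_gap: -0.2
grip_force: 0.8
```

```bash
python3 avg.py
```

```text
[1.7 1.8 1.4 1.6 1.6 2.  1.2 0.8] meanF 1.5053348341369714 z 74.69454987047037 t 7.5333
```

Key 3 is up too. Next is key 4.

Call:
step_arm --targets '[[[0, 0, 14, 0, 0, 0], [0, 0, 20, 0, 0, 0], [-9, -24, 20, 0, 0, 0], [-17, -47, 20, 0, 0, 0], [-17, -47, 20, 0, 0, 0], [-17, -47, 10, 0, 0, 0], [-17, -47, 5, 0, 0, 0], [-17, -47, 3, 0, 0, 0], [-17, -47, 2, 0, 0, 0], [-17, -47, 1, 0, 0, 0], [-17, -47, 0, 0, 0, 0], [-17, -47, 0, 0, 0, 0]]]'

```text
time: 8.58
tool_pos: [486.3, -7.8, 74.4]
tcp_rot: [-180.0, 0.0, 70.0]
ft_force: [0.0, 0.3, 1.0]
finger_gap: -0.2
grip_force: 0.0
```

```bash
python3 avg.py
```

```text
[ 1.   0.3  0.1 -0.1  0.3 -0.4 -0.6  0.2] meanF 0.09238781144726618 z 74.61240172105295 t 8.9333
```

No contact at the up height, so key 4 is the latched one. I still need a light tap, in fine steps.

Call:
step_arm --targets '[[[0, 0, -0.5, 0, 0, 0], [0, 0, -1, 0, 0, 0], [0, 0, -1.5, 0, 0, 0], [0, 0, -1.8, 0, 0, 0], [0, 0, -2, 0, 0, 0], [0, 0, -2, 0, 0, 0], [0, 0, -2, 0, 0, 0]]]'

```text
time: 9.57
tool_pos: [486.3, -8.1, 72.5]
tcp_rot: [-180.0, 0.0, 69.9]
ft_force: [-0.8, -0.4, -0.7]
finger_gap: 0.1
grip_force: 0.0
```

```bash
python3 avg.py
```

```text
[-0.7  0.4 -0.1  0.5  0.1 -0.5  0.6 -0.2] meanF 0.017694894513486804 z 72.49595011236858 t 9.9167
```

Call:
step_arm --targets '[[[0, 0, -0.2, 0, 0, 0], [0, 0, -0.2, 0, 0, 0], [0, 0, -0.2, 0, 0, 0]]]'

```text
time: 10.22
tool_pos: [486.2, -8.1, 72.3]
tcp_rot: [-180.0, 0.0, 69.9]
ft_force: [-0.6, -0.2, -0.5]
finger_gap: 0.0
grip_force: 0.0
```

```bash
python3 avg.py
```

```text
[-0.5 -0.4  0.2  0.  -0.4  0.4  0.3 -0.1] meanF -0.04729592413112031 z 72.28304493966455 t 10.5667
```

Call:
step_arm --targets '[[[0, 0, -0.2, 0, 0, 0], [0, 0, -0.2, 0, 0, 0], [0, 0, -0.2, 0, 0, 0]]]'

```text
time: 10.87
tool_pos: [486.3, -8.1, 72.1]
tcp_rot: [180.0, 0.0, 69.9]
ft_force: [0.5, 0.4, 0.2]
finger_gap: 0.2
grip_force: 0.3
```

```bash
python3 avg.py
```

```text
[0.2 0.2 0.2 0.5 0.9 0.4 0.3 1. ] meanF 0.44700586234957684 z 72.14336389950847 t 11.2167
```

Call:
step_arm --targets '[[[0, 0, -0.1, 0, 0, 0], [0, 0, -0.1, 0, 0, 0], [0, 0, -0.1, 0, 0, 0]]]'

```text
time: 11.52
tool_pos: [486.3, -8.1, 72.1]
tcp_rot: [180.0, -0.0, 69.9]
ft_force: [-1.4, 0.5, 2.3]
finger_gap: 0.1
grip_force: 1.1
```

```bash
python3 avg.py
```

```text
[2.3 2.8 2.8 1.7 3.5 2.5 2.5 3. ] meanF 2.6346671058435525 z 72.08315507042865 t 11.8667
```

Key 4 is solid at 2.6 N and 4 mm down, so it is the latched one, and all four have now been tapped. I'll lift, then press it to the bottom.

Call:
step_arm --targets '[[[0, 0, 5, 0, 0, 0], [0, 0, 10, 0, 0, 0], [0, 0, 10, 0, 0, 0], [0, 0, 5, 0, 0, 0], [0, 0, 1, 0, 0, 0], [0, 0, -1, 0, 0, 0], [0, 0, -3, 0, 0, 0], [0, 0, -5, 0, 0, 0], [0, 0, -6, 0, 0, 0], [0, 0, -6.3, 0, 0, 0], [0, 0, -6.3, 0, 0, 0], [0, 0, -6.3, 0, 0, 0]]]'

```text
time: 12.92
tool_pos: [486.2, -8.1, 66.0]
tcp_rot: [-180.0, 0.0, 70.0]
ft_force: [-4.5, -0.3, 8.2]
finger_gap: 0.2
grip_force: 4.3
```

```bash
python3 avg.py
```

```text
[8.2 7.8 7.6 8.5 8.6 8.7 8.5 8.5] meanF 8.308746402719438 z 66.00270166153913 t 13.2667
```

The key is at the bottom (tip at 44 mm, 8.3 N). I'll let go straight up, back off and look.

Call:
step_arm --targets '[[[0, 0, 3, 0, 0, 0], [0, 0, 8, 0, 0, 0], [0, 0, 20, 0, 0, 0], [0, 0, 50, 0, 0, 0], [0, 0, 90, 0, 0, 0], [0, 0, 130, 0, 0, 0], [0, 0, 130, 0, 0, 0], [0, -100, 130, 0, 0, 0], [0, -200, 130, 0, 0, 0], [0, -200, 130, 0, 0, 0], [0, -200, 130, 0, 0, 0], [0, -200, 130, 0, 0, 0]]]'

```text
time: 14.32
tool_pos: [485.7, -210.7, 196.2]
tcp_rot: [180.0, 0.0, 69.9]
ft_force: [-0.6, 0.3, 0.6]
finger_gap: -0.0
grip_force: 0.0
```

Run:
```python
import pickle,cv2;from h import *
from bench import r,vision
np.set_printoptions(precision=1,suppress=True)
o=pickle.load(open("scene.pkl","rb"));s=vision.snapshot("scene")
nr=[(222,242),(247,236),(271,231),(293,226)]
for q in(o,s): print(blobs(q["img"],nr,10,190))
f=lambda i:cv2.resize(i[190:300,150:345],None,fx=4,fy=2.7,interpolation=cv2.INTER_CUBIC)
cv2.imwrite("pics/cmp.png",np.vstack([f(o["img"]),f(s["img"])]))
print(r.sense()["tool_pos"])
```

```text
[[221.8 239.9 216. ]
 [246.6 234.3 221. ]
 [270.5 229.1 218. ]
 [292.9 224.4 217. ]]
[[221.8 240.  220. ]
 [246.6 234.4 224. ]
 [270.5 229.2 224. ]
 [293.2 224.1 225. ]]
[ 485.4 -215.7  196.3]
```

View pics/cmp.png

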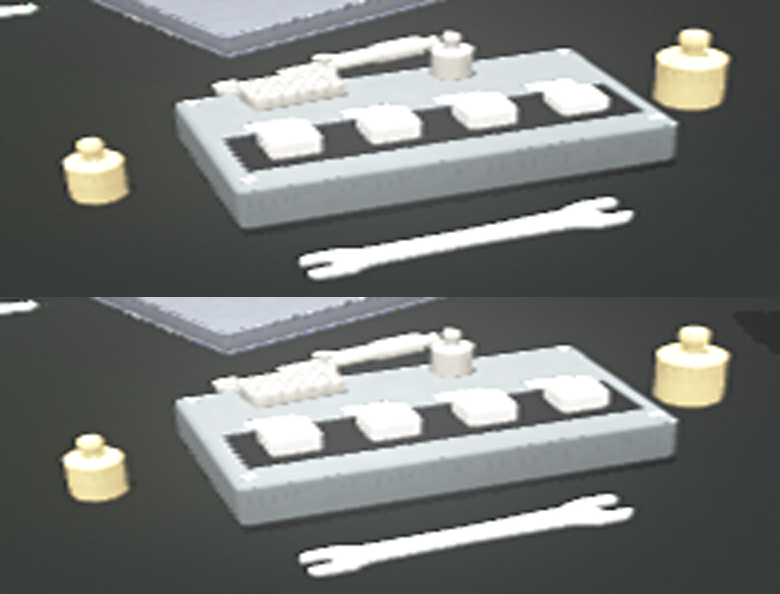

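Top half is before, bottom half is after; the loose items haven't moved. Key 4, at (577,98) in the top half and (577,394) in the bottom half, shows a little more side wall. I'll check its height numerically.

Run:
```python
import pickle,cv2;from h import *
from bench import r,vision
o=pickle.load(open("scene.pkl","rb"));s=vision.snapshot("scene")
a,b=(q["img"].min(2).astype(int) for q in(o,s))
for c in(270,271,294,297): print(c,a[214:240,c],b[214:240,c],sep="\n")
o=pickle.load(open("top.pkl","rb"));s=vision.snapshot("top")
for q in(o,s): print(blobs(q["img"],[(219,196),(237,206),(256,216),(274,226)],8,190).round(2).tolist())
```

```text
270
[220 219 219 219 221 220 218 219 217 218 252 255 255 255 255 255 255 255
 255 244 241 241 247 170  90  77]
[225 223 224 224 227 225 223 224 223 223 254 255 255 255 255 255 255 255
 255 247 244 245 250 177  94  80]
271
[219 219 218 219 218 219 218 219 218 212 254 255 255 255 255 255 255 255
 253 241 235 235 247 150  77  77]
[224 224 223 224 224 224 223 224 222 218 255 255 255 255 255 255 255 255
 254 245 239 240 251 156  80  78]
294
[215 216 217 216 216 213 219 255 255 255 255 255 255 255 255 248 242 250
 145  67  63 198 218 215 214 216]
[221 221 222 222 219 255 255 255 255 255 255 255 255 254 243 244 245 254
 150  69  66 206 225 221 220 222]
297
[215 220 217 215 216 215 214 253 255 255 255 255 255 255 253 241 246 168
  82  65 150 208 215 214 214 211]
[223 225 223 220 219 248 255 255 255 255 255 255 255 247 243 244 250 172
  84  68 155 215 222 220 220 219]
[[219.14, 195.71, 118.0], [237.36, 205.77, 122.0], [255.84, 215.92, 123.0], [274.41, 226.37, 124.0]]
[[219.08, 195.65, 114.0], [237.3, 205.76, 118.0], [255.83, 215.9, 118.0], [274.42, 226.15, 121.0]]
```

Key 4's top rose 2 px (about 4 mm) and its side wall now matches key 3's, so it is up. The other keys are unchanged.

```bash
python3 -c "
from bench import r
print(r.hand_in())"
```

```text
the job is handed in; nothing more can be done
None
```

Key 4 was the latched one: I tapped keys 1 to 4 in order, pressed key 4 to the bottom and let it go, and the final images show all four keys up and the loose items round them unmoved; the job is handed in.

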